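Third hand: hold a viscometer tube holder against the sprung stop

TASK

A colleague is about to screw this viscometer tube holder together and needs a third hand. Turn the screw counter's knob back to its zero stop, then fetch the tube holder with the rectangular foot, lay it flat on the fixture's bed and press a short end of its foot squarely and centrally against the sprung stop until the gauge pointer stands between its two marks (about 10 N), never ramming the stop to its end. The job finishes while you are still holding it there with that steady push - do not let go - and everything else on the bench stays where it is.

Things in the scene. Friction and masses are not known exactly. Their poses are not given: they have to be found in the camera images.
- fixture: Holding fixture, fixed: dark steel bed 290 long (its x, -110 to +180) x 120 wide x 10 mm thick, top at z = 10. Gauge housing (80 x 64 mm, top at z = 48) on its far end, x = 85 to 165; bed free for the part from x = -110 to +25. Origin: underside of the bed, where the part's centre is when the stop is pushed back 20 mm. +x = direction to push, from the free end to the stop.
- stop_face (a point): The sprung stop: steel pad 12 thick (x) x 50 wide (y) x 27 mm high (z), 2 mm above the bed, on two rods from the gauge housing. This point: centre of its face that takes the part (facing the fixture's -x), at fixture x = 25, z = 25.5 mm at rest. Axes as the fixture's. It slides with the joint stop.
- stop (a joint): How far the stop is pushed back along the fixture's +x, in m: 0 at rest, sprung, 0.5 N per mm with no preload (10 N at 0.020), end of travel 0.040. A pointer fixed to it slides over the top of the housing; the two marks (paired dark bars across the top, 12 mm apart) are at 0.014 (7 N) and 0.026 (13 N).
- counter_base: Screw counter, fixed to the bench: grey box 90 x 90 x 35 mm with a round dial on top and a black reset knob in the middle. A small steel pin stands beside the zero of the dial, on its -x side. Origin: centre of its underside, on the knob's axis; z up.
- counter (a joint): Angle of the reset knob, rad: 0 at the zero stop, grows clockwise seen from above (up to 2.4); to reset turn it counter-clockwise (seen from above) until the hard stop. It stays where it is left; light friction (0.03 N m).
- counter_grip (a point): On the knob's axis, 59 mm above the bench: height to grip. The knob is a bar 40 long x 12 thick, from 44 to 70 mm above the bench, on a disc of 40 mm diameter. The point turns with it: its x axis runs along the bar, the short pointer is at its -x end; at the zero stop its axes agree with those of counter_base.
- holder: The tube holder to be held: aluminium, rectangular foot 90 (x) x 60 (y) x 8 mm, with an upright grip rib across its middle, 14 thick (x) x 44 wide (y), from z = 8 to 46 mm. Symmetrical: either short (60 mm wide) end may go to the stop. About 0.18 kg. Loose. Origin: centre of its underside.
- port_cover: Not this one: aluminium port cover with the same rib on a round foot, 80 mm diameter x 8 mm. Loose; leave it alone. Origin: centre of its underside.
- sample_bottle: Amber sample bottle, 52 mm diameter, 110 high, red cap. Loose; leave it alone. Origin: centre of its underside.
- jar: White jar, 64 mm diameter, 85 high. Loose; leave it alone. Origin: centre of its underside.
- beaker: Glass beaker, 72 mm diameter, 95 high. Loose; leave it alone. Origin: centre of its underside.
- screwdriver: Screwdriver lying on the bench, along its x. Loose; leave it alone. Origin: centre of its underside.
- screw_tray: Small grey open tray, 90 x 60 x 25 mm. Loose; leave it alone. Origin: centre of its underside.
- mouse: Black computer mouse, 105 x 60 x 32 mm. Loose; leave it alone. Origin: centre of its underside.
- collar: Steel collar, 40 mm outside diameter, 12 high. Loose; leave it alone. Origin: centre of its underside.
Mind the look-alikes: they are no part of the job. Leave any blue or red look-alike of the counter_base alone.

How it is judged:
By the outcome, as a careful person would: the job done as asked, in the order asked, and still so for the second after the job is handed in, while the arm keeps its last pose, push and grip.
It also fails if it takes over 53 s, if anything falls off the work surface, if the arm or the gripper's body presses on something with over 40 N, if the wrist force passes 120 N, or if a joint passes its speed limit or range.

ROBOT

A 6-joint arm with a two-finger parallel gripper is mounted at the origin on the work surface. World frame = base frame: x ahead of the robot, y to its left, z up, the work surface at z = 0. Lengths are in mm, angles in rad, forces in N, time in s.
With the tool pointing down it reaches from about 325 to 875 mm from the base axis. Payload 4.4 kg.
Tool frame: the origin (TCP) lies on the centre line of the jaws, within the pads' length; the fingertips stand ahead of it and the grasp point (between the pads) lies 6 mm ahead of it (ctrl.tcp_to_tips is the z of the fingertips in the tool frame, in mm); z points along the fingers, y is the line along which they close (so a half turn about z gives the same grasp; the last joint's range is limited). The gripper opens to 85 mm and grips with 20 to 120 N. Pads are 22 mm wide; open, the fingers measure 114 mm over their backs; the gripper's body (76 mm by 85 mm) begins 54 mm behind the grasp point. The pads swing forward as they close: fully open they stand 13 mm farther back than shut.
Start: joints at [1.058, 0.207, 1.542, -0, 1.393, -0.15], TCP at [203.536, 537.774, 220.882] pointing down, gripper open.
Joint ranges: [-2.73, 2.73], [-0.86, 2.22], [0.23, 2.46], [-1.11, 4.25], [0.08, 2.63], [-2.82, 2.82]. Speed limits (rad/s): [2.79, 2.79, 3.14, 3.14, 3.14, 3.14].

INTERFACE

Orientations are given as a 3x3 rotation matrix whose columns are the frame's x, y, z axes.
In Python, from plant import ctrl, sensors, optics gives the robot as it stands. Calls block until the motion is done:
- ctrl.move_ptp(position, orientation): joint-space move of the TCP to a pose.
- ctrl.move_l(position, rot=None, vel=150, threshold=None): straight line of the TCP; rot=None keeps the orientation; vel is the mean speed in mm/s. With threshold (N) it stops when the force on the tool has changed by that much, and returns True; else False.
- ctrl.set_joints(angles): joint-space move.
- ctrl.gripper_to(opening, force=None): finger opening in mm; force is the grip in N (None keeps the last); returns when the fingers have stopped.
- ctrl.hold(seconds).
- ctrl.solve_ik(position, orientation): joint angles nearest the present ones, or None.
- sensors.read_state(): the state.
- optics.grab_frame(name): name is "scene" or "top"; returns (picture, depth): 400x640x3 uint8, red, green, blue; 400x640 float32, mm along the optical axis (not along the pixel's ray), 0 where there is no reading.
- optics.camera_params(name): a dict with "mtx" (3x3 intrinsics, pixels), "R" (3x3) and "t" (3): a world point X has camera coordinates R X + t. Camera axes: x right, y down, z forward; pixel columns grow to the right and rows downward; lengths in mm; the calibration is good to about 2 mm. A picture is of the moment at which its call begins. camera_params takes no time and is no camera call.
A pose or a line that the arm cannot do raises ctrl.MotionError and nothing moves.
- ctrl.finish_job(): hands the job in; it is judged then, once.
The state is a dict: "t": time; "q": joint angles; "qvel": joint speeds; "tau": joint torques, N m; "eef_pos": TCP position; "eef_rot": TCP orientation; "force": force on the tool from outside, world axes, zero at the start; "wrist_torque": the same for the moment, N m; "grip_width": finger opening in mm; "grasp_force": force on a finger pad.
Only numpy, scipy, OpenCV 4.12 (cv2) and the standard library are available. Lean on these libraries where they do the work, as an engineer would, in place of code of your own. Each camera call takes 0.05 s, during which the arm holds its last target. There are 200 camera calls.

## Working session

There is one attempt and no reset: what is moved stays moved. The work goes in short steps, each a Python script; the robot and the scene stay as the last script left them, time stands still between calls to the robot, and variables do not carry over. Pictures are saved under pics/ and viewed, at most 10 in all, crops included, and the job is handed in when it is done.

```bash
ls; mkdir -p pics
python3 - <<'E'
from plant import ctrl,sensors,optics
import cv2,numpy as np
for n in("scene","top"):
    im,d=optics.grab_frame(n); np.savez(f"pics/{n}0.npz",im=im,d=d)
    cv2.imwrite(f"pics/{n}0.png",im[:,:,::-1]); p=optics.camera_params(n); print(n,{k:np.round(v,3).tolist() for k,v in p.items()},(d>0).mean())
print(sensors.read_state()['t'],ctrl.tcp_to_tips)
E
```

```text
pics
scene {'mtx': [[501.66, 0.0, 313.628], [0.0, 501.66, 202.251], [0.0, 0.0, 1.0]], 'R': [[-0.124, 0.992, 0.02], [0.645, 0.096, -0.758], [-0.754, -0.082, -0.652]], 't': [15.808, -259.597, 1849.826]} 0.995984375
top {'mtx': [[434.467, 0.0, 326.488], [0.0, 434.467, 202.868], [0.0, 0.0, 1.0]], 'R': [[0.01, -1.0, -0.026], [-0.994, -0.007, -0.109], [0.109, 0.027, -0.994]], 't': [52.894, 494.075, 1433.076]} 0.99594921875
0.1 25.0
```

View pics/scene0.png

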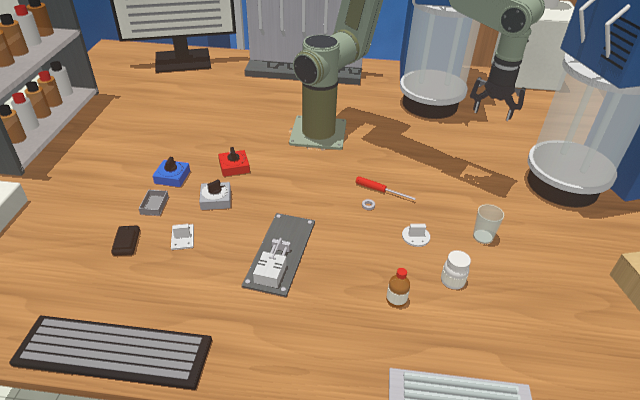

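View pics/top0.png

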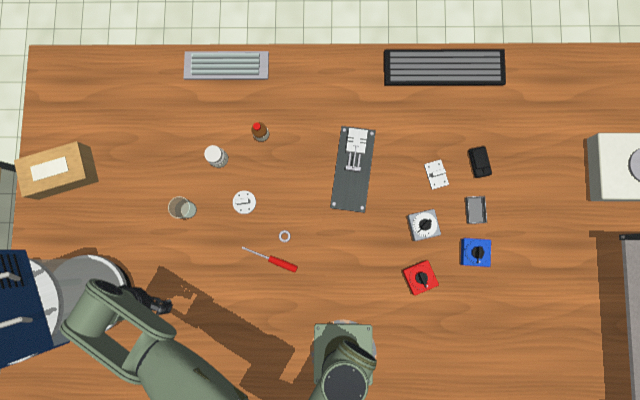

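The rib-handled candidates are at top (436,174), which has a rectangular foot, and top (244,202), which has a round foot. The first fits the holder. For the counters, grey at top (424,225) is the one meant, while blue (476,252) and red (420,277) are look-alikes. I'll confirm this in enlarged crops.

Run:
```python
import cv2
t=cv2.imread("pics/top0.png")[115:255,320:500];cv2.imwrite("pics/topc.png",cv2.resize(t,None,fx=4.2,fy=4.2,interpolation=cv2.INTER_CUBIC))
s=cv2.imread("pics/scene0.png")[165:300,140:325];cv2.imwrite("pics/scenec.png",cv2.resize(s,None,fx=4.2,fy=4.2,interpolation=cv2.INTER_CUBIC))
```

```text
(no output)
```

View pics/topc.png

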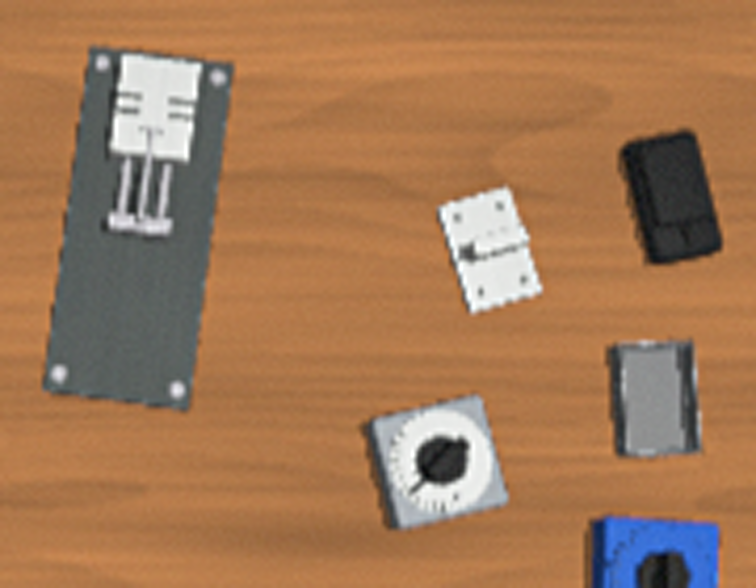

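View pics/scenec.png

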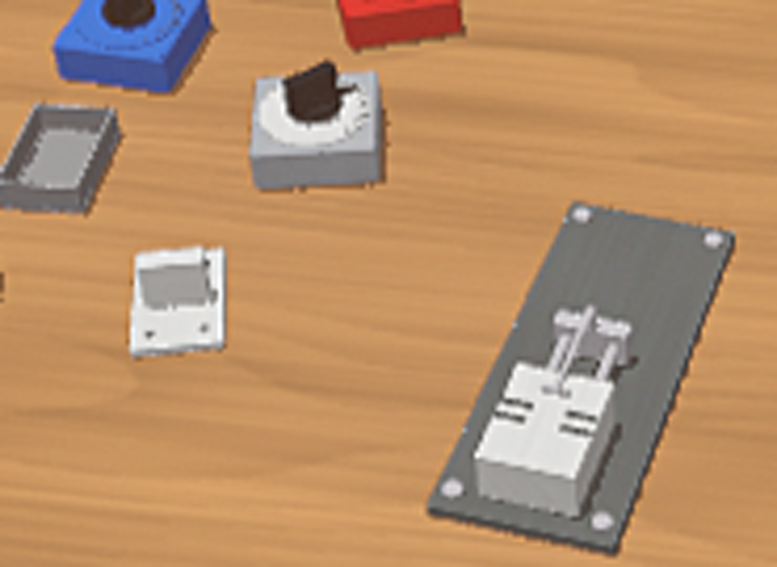

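The crops confirm it. The holder is the rectangular white foot at top (436,174), and its rib runs across the short axis. The grey counter's knob pointer is at lower-left of the dial (top about 417,231), and the pin side is toward the robot. Now to measure.

```bash
cat > h.py <<'E'
import numpy as np,cv2
from plant import ctrl,sensors,optics
def cloud(n,d):
    p=optics.camera_params(n);v,u=np.mgrid[:400,:640]
    K=p["mtx"];c=np.stack([(u-K[0,2])/K[0,0]*d,(v-K[1,2])/K[1,1]*d,d],-1)
    return (c-p["t"])@p["R"]            # R^T(c-t)
def ray(n,uv,z):
    p=optics.camera_params(n);R,t=p["R"],p["t"]
    o=-R.T@t;w=np.c_[np.atleast_2d(uv),np.ones(len(np.atleast_2d(uv)))]@np.linalg.inv(p["mtx"]).T@R
    return (o+w*((z-o[2])/w[:,2])[:,None])[:,:2]
def rect(xy):
    (c,s,a)=cv2.minAreaRect(np.float32(xy));return np.round([*c,*s,a],1)
def down(yaw):  # tool down, tool y axis along world direction yaw
    y=np.array([np.cos(yaw),np.sin(yaw),0]);z=np.array([0,0,-1.]);return np.c_[np.cross(y,z),y,z]
E
python3 - <<'E'
from h import *
boxes={"top":{"holder":(420,455,155,192),"counter":(402,446,205,245),"fixture":(328,380,122,216)},
"scene":{"holder":(166,198,220,252),"counter":(196,236,176,214),"fixture":(238,318,210,298)}}
for n in boxes:
    f=np.load(f"pics/{n}0.npz");im,d=f["im"].astype(int),f["d"];P=cloud(n,d)
    hsv=cv2.cvtColor(f["im"],cv2.COLOR_RGB2HSV)
    for o,(a,b,c,e) in boxes[n].items():
        S=np.s_[c:e,a:b];p=P[S].reshape(-1,3);h=hsv[S].reshape(-1,3)
        m=h[:,1]<60   # grey/white, not wood
        q=p[m];hist=np.histogram(q[:,2],np.arange(-6,84,4))
        print(n,o,len(q),dict(zip(hist[1][:-1].tolist(),hist[0].tolist())))
        bands={"holder":[(3,13),(35,52)],"counter":[(28,40),(60,76)],"fixture":[(5,15),(30,44),(44,52)]}[o]
        pp=p if o=="counter" else q
        for lo,hi in bands:
            s=pp[(pp[:,2]>lo)&(pp[:,2]<hi)]
            if len(s)>3: print("  ",lo,hi,len(s),"medz %.1f"%np.median(s[:,2]),rect(s[:,:2]),s[:,:2].mean(0).round(1))
E
```

```text
top holder 489 {-6: 7, -2: 43, 2: 145, 6: 156, 10: 61, 14: 4, 18: 5, 22: 2, 26: 3, 30: 4, 34: 1, 38: 16, 42: 27, 46: 13, 50: 1, 54: 0, 58: 0, 62: 0, 66: 0, 70: 0, 74: 0, 78: 0}
   3 13 344 medz 6.9 [ 597.6 -316.    91.1   61.1   17. ] [ 597.8 -315.1]
   35 52 57 medz 43.3 [ 599.4 -316.3   13.9   45.4   15.4] [ 598.9 -315.3]
top counter 766 {-6: 1, -2: 7, 2: 3, 6: 4, 10: 8, 14: 2, 18: 4, 22: 10, 26: 62, 30: 197, 34: 263, 38: 100, 42: 35, 46: 12, 50: 3, 54: 3, 58: 5, 62: 9, 66: 19, 70: 14, 74: 1, 78: 0}
   28 40 587 medz 34.7 [ 424.7 -268.2   89.8   90.3   14. ] [ 424.4 -267.3]
   60 76 46 medz 67.8 [ 424.4 -267.1   11.1   39.8   46.9] [ 424.8 -267.6]
top fixture 2864 {-6: 3, -2: 40, 2: 370, 6: 995, 10: 686, 14: 132, 18: 14, 22: 16, 26: 43, 30: 24, 34: 34, 38: 46, 42: 160, 46: 183, 50: 82, 54: 18, 58: 1, 62: 0, 66: 0, 70: 0, 74: 0, 78: 0}
   5 15 1897 medz 9.3 [615.8 -30.7 118.3 288.1  82.7] [591.4 -27.6]
   30 44 163 medz 40.2 [676.6 -38.7  63.8 142.   82.3] [665.  -38.3]
   44 52 333 medz 47.2 [678.7 -38.9  63.5 135.6  82.9] [703.5 -41.5]
scene holder 553 {-6: 14, -2: 43, 2: 156, 6: 
[... 322 characters left out ...]
 2: 37, 6: 31, 10: 37, 14: 23, 18: 30, 22: 40, 26: 74, 30: 253, 34: 103, 38: 13, 42: 2, 46: 2, 50: 2, 54: 2, 58: 3, 62: 3, 66: 11, 70: 0, 74: 0, 78: 0}
   28 40 422 medz 32.8 [ 431.2 -267.3   98.1   89.5   14.3] [ 439.  -263.3]
   60 76 50 medz 67.1 [ 430.5 -266.5   14.6   36.9   46.7] [ 431.2 -266.6]
scene fixture 3443 {-6: 0, -2: 17, 2: 529, 6: 1473, 10: 356, 14: 43, 18: 44, 22: 67, 26: 83, 30: 56, 34: 82, 38: 65, 42: 308, 46: 250, 50: 51, 54: 4, 58: 0, 62: 0, 66: 0, 70: 0, 74: 0, 78: 0}
   5 15 2109 medz 8.0 [621.9 -30.8 120.9 295.5  82.6] [618.4 -25.5]
   30 44 301 medz 38.8 [681.1 -38.4  65.3 145.   82.7] [698.4 -36.4]
   44 52 497 medz 46.4 [683.2 -38.3  64.6 140.6  83.8] [710.1 -41.4]
```

Run:
```python
from h import *
c=np.array([426.5,-267.2]);y0=np.radians(46.9)
for k in(0,-np.pi,np.pi):
    a=ctrl.solve_ik([*c,190],down(y0+k)); b=ctrl.solve_ik([*c,72],down(y0+k+1.1))
    print(k,None if a is None else a.round(2)[-1],None if b is None else b.round(2)[-1])
r=down(y0-np.pi) if (lambda q:q is not None and abs(q[-1])<2)(ctrl.solve_ik([*c,72],down(y0-np.pi+1.1))) else down(y0)
ctrl.move_ptp([*c,180],r); ctrl.gripper_to(32,force=20)
s=sensors.read_state();print(s['t'],s['q'].round(2),s['grip_width'],ctrl.tcp_to_tips,s['force'].round(2),s['wrist_torque'].round(3))
im,d=optics.grab_frame("top");im2,_=optics.grab_frame("scene")
o=np.hstack([cv2.resize(im[185:265,385:465],(400,400)),cv2.resize(im2[140:220,170:250],(400,400))])
cv2.imwrite("pics/above.png",o[:,:,::-1])
```

```text
0 -1.55 -2.65
-3.141592653589793 1.59 0.49
3.141592653589793 1.59 0.49
3.6 [-0.73  0.09  1.76  0.    1.29  1.59] 32.01250472034272 25.0 [ 0.49 -0.09  0.03] [0.021 0.026 0.018]
```

View pics/above.png

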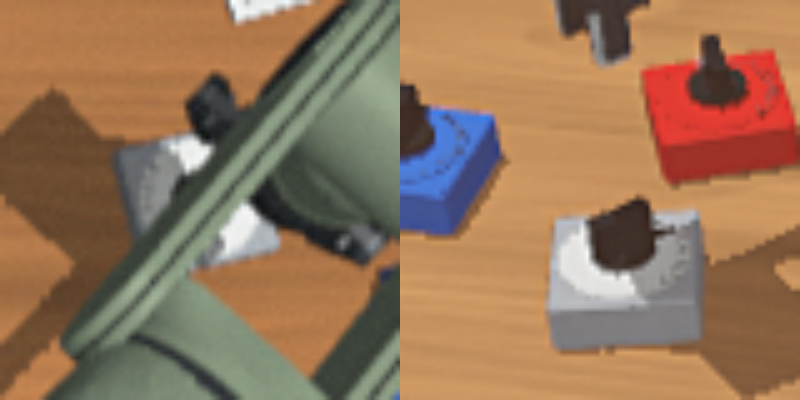

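The left panel shows the gripper straddling the grey counter (box around pixel 200,200). The right panel shows the fingertips above it and the bar untouched at about (620,235). Next I descend, grip and turn.

Run:
```python
from h import *
c=np.array([426.5,-267.2]);y=np.radians(46.9)-np.pi
def p(l):
    s=sensors.read_state();print(l,round(s['t'],2),s['eef_pos'].round(1),s['force'].round(1),s['wrist_torque'].round(3),round(s['grip_width'],1),round(s['grasp_force'],1));return s
print(ctrl.move_l([*c,85],vel=120), ctrl.move_l([*c,73],vel=40,threshold=4));p("down")
ctrl.gripper_to(0,force=20);s=p("grip")
t0=s['wrist_torque'][2]
for a in np.arange(.1,1.3,.1):
    ctrl.move_l([*c,s['eef_pos'][2]],rot=down(y+a),vel=40);r=p(f"{a:.2f}")
    if abs(r['wrist_torque'][2]-t0)>.25: break
```

```text
False False
down 5.09 [ 426.3 -267.    72.7] [-0.2  0.  -0.1] [-0.013  0.019 -0.034] 32.2 0.0
grip 5.5 [ 426.6 -267.2   73.1] [ 0.7 -0.2 -0. ] [ 0.038 -0.023 -0.033] -0.1 0.0
0.10 5.75 [ 426.5 -267.2   73.1] [-0.1 -0.8  0.5] [ 0.032 -0.009 -0.043] -0.1 0.0
0.20 6.0 [ 426.5 -267.2   73.1] [-0.3  0.4  1. ] [ 0.024 -0.016 -0.015] 0.0 0.0
0.30 6.25 [ 426.5 -267.2   73.1] [-0.3  0.2 -0. ] [-0.006  0.023  0.025] 0.1 0.0
0.40 6.5 [ 426.5 -267.2   73.1] [ 0.3  0.3 -0.1] [-0.044  0.016  0.001] -0.0 0.0
0.50 6.75 [ 426.5 -267.2   73.1] [ 0.   0.1 -0.4] [-0.019  0.07   0.005] 0.0 0.0
0.60 7.0 [ 426.5 -267.2   73.1] [0.2 0.4 0.7] [-0.057  0.042  0.027] 0.1 0.0
0.70 7.25 [ 426.5 -267.2   73.1] [-0.  -0.7 -1. ] [ 0.045 -0.016  0.034] 0.0 0.0
0.80 7.5 [ 426.5 -267.2   73.1] [ 0.1 -0.1 -0.9] [-0.018  0.02   0.023] -0.1 0.0
0.90 7.75 [ 426.5 -267.2   73.1] [-0.1  0.5  0.3] [-0.025  0.036 -0.008] -0.2 0.0
1.00 8.0 [ 426.5 -267.2   73.1] [0.2 0.7 1.1] [ 0.035  0.028 -0.01 ] 0.3 0.0
1.10 8.25 [ 426.5 -267.2   73.1] [0.6 0.9 1. ] [ 0.024 -0.046 -0.013] 0.1 0.0
1.20 8.5 [ 426.5 -267.2   73.1] [ 0.5 -0.   0.5] [-0.041  0.048  0.026] -0.1 0.0
```

Run:
```python
from h import *
im2,d2=optics.grab_frame("scene");im,d=optics.grab_frame("top")
np.savez("pics/miss.npz",d=d2,im=im2)
o=np.hstack([cv2.resize(im[185:265,385:465],(400,400)),cv2.resize(im2[140:220,170:250],(400,400))])
cv2.imwrite("pics/miss.png",o[:,:,::-1])
for z in(48,73):
  P=optics.camera_params("scene");c=P["R"]@[426.5,-267.2,z]+P["t"];print((P["mtx"]@c/c[2])[:2])
```

```text
[214.07545396 186.84681273]
[213.15984535 180.34913091]
```

View pics/miss.png

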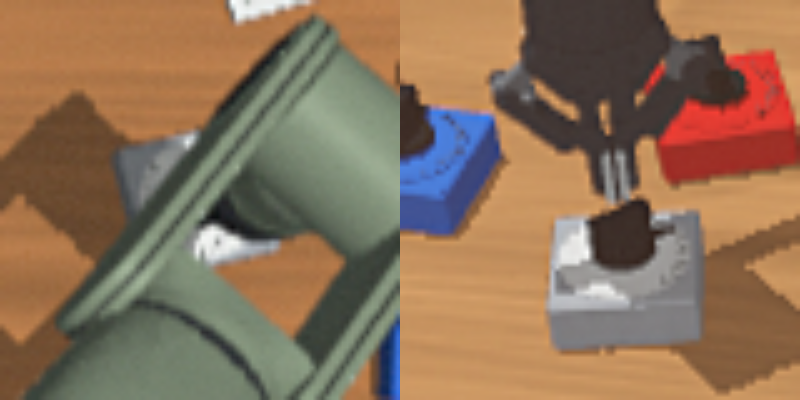

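Run:
```python
from h import *
f=np.load("pics/miss.npz");P=cloud("scene",f["d"])
for r in range(164,190,2): print(r,P[r,211:216].round(0).tolist(),f["im"][r,213])
```

```text
164 [[255.0, -331.0, 2.0], [422.0, -265.0, 131.0], [443.0, -255.0, 147.0], [436.0, -254.0, 142.0], [441.0, -250.0, 146.0]] [58 48 46]
166 [[265.0, -328.0, 1.0], [431.0, -263.0, 130.0], [442.0, -256.0, 139.0], [434.0, -256.0, 133.0], [430.0, -254.0, 131.0]] [63 54 54]
168 [[428.0, -268.0, 120.0], [433.0, -263.0, 125.0], [440.0, -257.0, 130.0], [435.0, -256.0, 126.0], [438.0, -252.0, 129.0]] [64 55 52]
170 [[433.0, -267.0, 117.0], [436.0, -263.0, 119.0], [432.0, -261.0, 116.0], [435.0, -257.0, 119.0], [439.0, -252.0, 123.0]] [120 118 117]
172 [[439.0, -265.0, 114.0], [440.0, -262.0, 115.0], [441.0, -259.0, 116.0], [435.0, -258.0, 112.0], [432.0, -256.0, 110.0]] [116 112 110]
174 [[440.0, -266.0, 107.0], [439.0, -263.0, 107.0], [440.0, -260.0, 108.0], [435.0, -259.0, 104.0], [431.0, -257.0, 102.0]] [96 90 89]
176 [[439.0, -267.0, 99.0], [442.0, -263.0, 102.0], [438.0, -262.0, 99.0], [435.0, -259.0, 97.0], [435.0, -257.0, 97.0]] [71 61 60]
178 [[437.0, -269.0, 90.0], [443.0, -264.0, 95.0], [438.0, -263.0, 91.0], [439.0, -259.0, 93.0], [440.0, -255.0, 94.0]] [62 54 53]
180 [[438.0, -269.0, 83.0], [439.0, -266.0, 84.0], [437.0, -263.0, 83.0], [441.0, -259.0, 86.0], [333.0, -296.0, -2.0]] [130 105  88]
182 [[426.0, -275.0, 65.0], [432.0, -270.0, 70.0], [429.0, -267.0, 69.0], [425.0, -266.0, 66.0], [425.0, -263.0, 66.0]] [45 36 34]
184 [[438.0, -271.0, 68.0], [435.0, -269.0, 66.0], [432.0, -267.0, 63.0], [433.0, -264.0, 65.0], [428.0, -262.0, 61.0]] [60 45 41]
186 [[436.0, -273.0, 58.0], [438.0, -269.0, 61.0], [439.0, -266.0, 61.0], [430.0, -266.0, 55.0], [433.0, -262.0, 57.0]] [61 45 41]
188 [[439.0, -272.0, 53.0], [433.0, -272.0, 48.0], [439.0, -266.0, 53.0], [432.0, -266.0, 48.0], [431.0, -263.0, 47.0]] [61 47 41]
```

The scene picture shows the shut fingertips at about (213,180) with the knob bar just below them. Depth puts the tips at z≈80, not the 48 expected from the given tip length. They stand about 32 mm higher than the TCP reading implies, and the knob was not touched. I'll go by what I measured: rotate back, open, and descend guarded.

```bash
cat >> h.py <<'E'
def p(l):
    s=sensors.read_state();print(l,round(s['t'],2),s['eef_pos'].round(1),s['force'].round(1),s['wrist_torque'].round(3),round(s['grip_width'],1),round(s['grasp_force'],1));return s
E
python3 - <<'E'
from h import *
c=np.array([426.5,-267.2]);y=np.radians(46.9)-np.pi
ctrl.move_l([*c,80],vel=80);ctrl.gripper_to(32,force=20)
ctrl.move_ptp([*c,80],down(y))
print(ctrl.move_l([*c,43],vel=40,threshold=4));s=p("down")
ctrl.gripper_to(0,force=20);s=p("grip")
im2,d2=optics.grab_frame("scene");P=cloud("scene",d2)
np.savez("pics/grip.npz",d=d2,im=im2)
E
```

```text
False
down 11.44 [ 426.7 -267.4   43.3] [ 0.2 -0.4  0.2] [ 0.015  0.037 -0.055] 32.3 0.0
grip 11.74 [ 425.8 -268.5   43.5] [-2.6 -2.8  1.7] [-0.452  0.571  0.01 ] 11.4 24.1
```

Run:
```python
from h import *
s=sensors.read_state();c=np.array([425.3,-268.6]);y=np.radians(46.9)-np.pi
z=43
t0=s['wrist_torque'][2]
for a in np.arange(.08,1.2,.08):
    ctrl.move_l([*c,z],rot=down(y+a),vel=40);r=p(f"{a:.2f}")
    if abs(r['wrist_torque'][2]-t0)>.2: break
```

```text
0.08 12.04 [ 425.8 -268.5   43.5] [0.7 1.7 3.9] [ 0.362 -0.09   0.016] 11.5 24.3
0.16 12.29 [ 425.8 -268.5   43.5] [0.2 2.2 5.3] [ 0.53  -0.039  0.007] 11.1 24.6
0.24 12.54 [ 425.8 -268.5   43.5] [0.3 3.2 6. ] [ 0.575 -0.109  0.016] 11.5 24.6
0.32 12.79 [ 425.8 -268.5   43.5] [1.3 2.5 5.3] [ 0.559 -0.199  0.001] 11.2 24.6
0.40 13.04 [ 425.8 -268.4   43.5] [0.7 2.8 5.8] [ 0.61  -0.151  0.014] 11.8 24.6
0.48 13.29 [ 425.8 -268.4   43.5] [0.3 2.8 5.4] [ 0.641 -0.098  0.011] 11.5 24.6
0.56 13.54 [ 425.8 -268.3   43.5] [0.7 2.7 6. ] [ 0.634 -0.074  0.036] 11.0 24.6
0.64 13.79 [ 425.8 -268.3   43.5] [0.1 2.3 5.6] [ 0.617 -0.11   0.049] 11.2 24.6
0.72 14.04 [ 425.8 -268.3   43.5] [0.2 2.7 5. ] [ 0.669 -0.058  0.047] 11.0 24.6
0.80 14.29 [ 425.8 -268.3   43.5] [0.1 2.8 4.6] [ 0.635 -0.139  0.041] 11.2 24.6
0.88 14.54 [ 425.8 -268.2   43.5] [0.7 2.3 5.7] [ 0.682 -0.074  0.064] 11.3 24.6
0.96 14.79 [ 425.8 -268.2   43.5] [0.7 3.3 6.6] [ 0.689 -0.079  0.014] 11.5 24.6
1.04 15.04 [ 425.8 -268.2   43.5] [0.3 2.9 7. ] [ 0.635  0.055 -0.647] 11.1 30.4
```

The knob turned 1.0 rad and hit its zero stop, with a torque step of 0.65 N m. I'll release and fetch the holder, grasping across the rib's 14 mm thickness. The knob grasp showed top-view positions need about (+1,-1) mm.

Run:
```python
from h import *
ctrl.gripper_to(32);s=sensors.read_state();e=s['eef_pos']
ctrl.move_l([e[0],e[1],130],vel=150)
h=np.array([599.5,-316.6]);a=np.radians(16.4)
for k in(0,np.pi):
    q=ctrl.solve_ik([*h,7],down(a+k));q2=ctrl.solve_ik([535,-21,17],down(np.radians(-7.4)+k));print(k,q,q2)
k=0 if (q:=ctrl.solve_ik([*h,7],down(a))) is not None and abs(q[-1])<2.4 and abs(q[-1])<abs((ctrl.solve_ik([*h,7],down(a+np.pi)) if ctrl.solve_ik([*h,7],down(a+np.pi)) is not None else [9]*6)[-1]) else np.pi
print("k",k)
ctrl.move_ptp([*h,90],down(a+k));ctrl.gripper_to(45)
im,d=optics.grab_frame("scene");P=cloud("scene",d)   # knob check
m=P[176:214,196:236].reshape(-1,3);b=m[(m[:,2]>58)&(m[:,2]<76)];print("knob",rect(b[:,:2]))
ctrl.move_l([*h,30],vel=120);print(ctrl.move_l([*h,8],vel=50,threshold=4));p("down")
ctrl.gripper_to(0,force=60);p("grip")
```

```text
0 [-6.13369758e-01  6.41925875e-01  1.40776629e+00 -4.44089210e-16
  1.09190048e+00 -8.99603756e-01] [-2.00933465e-01  3.84298313e-01  1.79027356e+00 -4.44089210e-16
  9.67020784e-01 -7.17791006e-02]
3.141592653589793 [-6.13369758e-01  6.41925875e-01  1.40776629e+00 -4.44089210e-16
  1.09190048e+00  2.24198890e+00] None
k 0
knob [ 431.5 -267.4   40.7   12.7   14.8]
False
down 18.98 [ 599.3 -316.4    7.6] [0.2 0.4 0.1] [ 0.038  0.011 -0.   ] 45.3 0.0
grip 19.37 [ 600.  -316.9    8.6] [ 0.4 -0.1  2. ] [ 0.082 -0.039  0.008] 12.7 61.3
```

```bash
cat >> h.py <<'E'
Y=np.radians(-7.4);U=np.array([np.cos(Y),np.sin(Y)]);V=np.array([-U[1],U[0]]);O=np.array([582.1,-27.7])
def F(x,y=0): return O+U*x+V*y
E
python3 - <<'E'
from h import *
e=sensors.read_state()['eef_pos']
ctrl.move_l([e[0],e[1],100],vel=120);p("lift")
ctrl.move_ptp([*F(-52),100],down(Y));
ctrl.move_l([*F(-52),32],vel=120);p("above")
im,d=optics.grab_frame("scene");it,dt=optics.grab_frame("top")
np.savez("pics/ab.npz",im=im,d=d,it=it,dt=dt)
o=np.hstack([cv2.resize(it[115:215,310:410],(400,400),interpolation=cv2.INTER_CUBIC),cv2.resize(im[200:300,230:330],(400,400),interpolation=cv2.INTER_CUBIC)])
cv2.imwrite("pics/ab.png",o[:,:,::-1])
E
```

```text
lift 20.28 [ 599.2 -316.3   98.8] [-0.4  0.  -2.5] [0.012 0.044 0.074] 13.3 60.7
above 22.17 [531.3 -21.5  32.4] [ 0.3 -0.3 -2.5] [ 0.015 -0.018 -0.012] 13.0 60.7
```

View pics/ab.png

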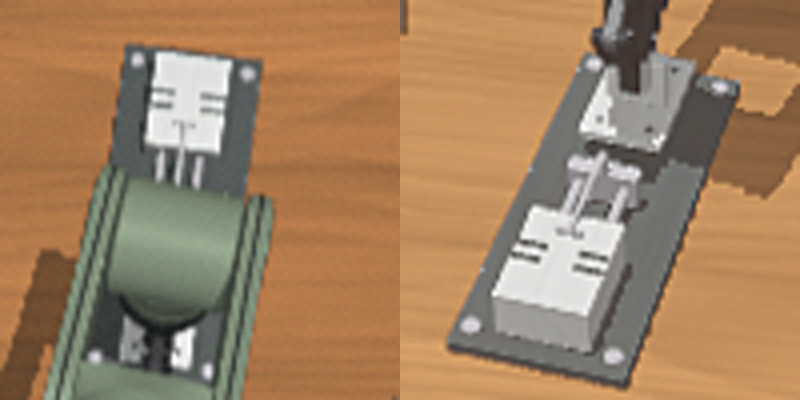

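The scene panel shows the holder level above the bed, front edge at about (625,140), with the stop just beyond it at (605,165). In the top panel the arm hides the part. I'll lower it to contact and measure alignment in the scene view.

Run:
```python
from h import *
ctrl.move_l([*F(-52),23],vel=60);print(ctrl.move_l([*F(-52),15],vel=15,threshold=4));p("bed")
im,d=optics.grab_frame("scene");np.savez("pics/bed.npz",im=im,d=d)
P=cloud("scene",d)[200:300,230:330];hs=cv2.cvtColor(im,cv2.COLOR_RGB2HSV)[200:300,230:330]
A=P[...,:2]-O;fx=A@U;fy=A@V;z=P[...,2]
for nm,lo,hi,xa,xb,vmin in(("foot",11,23,-100,8,140),("stop",30,44,18,45,120),("house",42,54,80,175,150),("bed",3,14,-130,190,0)):
    m=(z>lo)&(z<hi)&(fx>xa)&(fx<xb)&(hs[...,1]<60)&(hs[...,2]>vmin)
    print(nm,m.sum(),"fx",np.percentile(fx[m],[1,99]).round(1),"fy",np.percentile(fy[m],[1,50,99]).round(1),rect(np.c_[fx[m],fy[m]]))
o=cv2.resize(im[205:275,260:330],(560,560),interpolation=cv2.INTER_CUBIC);cv2.imwrite("pics/bed.png",o[:,:,::-1])
```

```text
True
bed 22.96 [531.  -21.1  18.6] [ 0.6 -1.   4.3] [-0.046  0.018 -0.048] 12.9 61.6
foot 297 fx [-94.3  -1.9] fy [-28.6   7.3  32.7] [-48.3  18.3  94.  106.2  11.7]
stop 73 fx [29.4 44.2] fy [-20.9   7.2  26.4] [36.5  2.1 15.2 49.8  0.1]
house 540 fx [ 88.8 169.5] fy [-29.1   2.7  33.4] [126.4   2.5  64.1  87.9  89. ]
bed 1890 fx [-101.7  184.2] fy [-56.9  28.4  62. ] [ 39.3   2.2 293.  121.1   0. ]
```

View pics/bed.png

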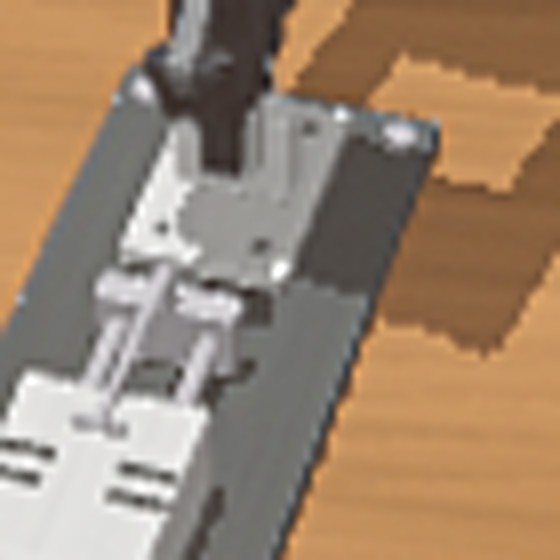

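The holder touched the bed at z=18.6. In the scene view the foot's lateral centre is 2.05 mm against 2.1–2.5 mm for the stop, housing and bed, so it is centred. Now the push.

Run:
```python
from h import *
ctrl.move_l([*F(-27),18.4],vel=40);s=p("near");f0=s['force'][:2]@U
for x in np.arange(-24,4.1,2):
    ctrl.move_l([*F(x),18.4],vel=25)
    s=sensors.read_state();f=s['force'];a=(s['eef_pos'][:2]-O)
    print(x,round(s['t'],1),"act",(a@U).round(1),(a@V).round(1),"fU %.1f fV %.1f fz %.1f"%(f[:2]@U-f0,f[:2]@V,f[2]),"Tz %.2f"%s['wrist_torque'][2])
    if f0-f[:2]@U>9.0: break
```

```text
near 23.82 [554.3 -24.   18.6] [-5.3  0.6  8.5] [0.027 0.637 0.013] 12.6 62.4
-24.0 24.1 act -26.1 0.1 fU -2.9 fV -0.8 fz 11.1 Tz 0.01
-22.0 24.3 act -24.5 0.1 fU -3.0 fV -0.2 fz 12.8 Tz 0.01
-20.0 24.6 act -22.4 0.1 fU -2.7 fV 0.4 fz 11.6 Tz -0.03
-18.0 24.8 act -20.4 0.2 fU -3.7 fV -0.6 fz 11.8 Tz 0.03
-16.0 25.1 act -18.4 0.2 fU -3.4 fV 1.1 fz 12.8 Tz -0.04
-14.0 25.3 act -17.3 0.2 fU -7.0 fV -0.2 fz 15.8 Tz -0.03
-12.0 25.6 act -16.1 0.2 fU -7.5 fV -0.8 fz 17.0 Tz -0.06
-10.0 25.8 act -14.8 0.2 fU -9.3 fV -0.7 fz 19.2 Tz -0.06
```

```bash
cat > push.py <<'E'
from h import *
import sys
tgt=float(sys.argv[1]);x=float(sys.argv[2]);z=float(sys.argv[3])
for i in range(30):
    s=sensors.read_state();f=s['force'];a=s['eef_pos'][:2]-O
    print(f"cmd {x:.1f} {z:.1f}",round(s['t'],1),"act",(a@U).round(1),(a@V).round(1),s['eef_pos'][2].round(1),"fU %.1f fV %.1f fz %.1f"%(f[:2]@U,f[:2]@V,f[2]),"T",s['wrist_torque'].round(2))
    if a@U>=tgt-.3 or f[:2]@U<-28: break
    x+=min(2,max(.4,tgt-a@U)); z+=np.clip((f[2]-7)*.15,-.5,1.)
    ctrl.move_l([*F(x),z],vel=25)
im,d=optics.grab_frame("scene");np.savez("pics/push.npz",im=im,d=d)
P=cloud("scene",d)[200:300,230:330];hs=cv2.cvtColor(im,cv2.COLOR_RGB2HSV)[200:300,230:330]
A=P[...,:2]-O;fx=A@U;fy=A@V;zz=P[...,2]
m=(zz>30)&(zz<44)&(fx>18)&(fx<80)&(hs[...,1]<60)&(hs[...,2]>120)&(abs(fy)>8);print("stop fx",np.percentile(fx[m],[2,10,50]).round(1))
cv2.imwrite(f"pics/push{int(tgt)}.png",cv2.resize(im[205:275,260:330],(560,560),interpolation=cv2.INTER_CUBIC)[:,:,::-1])
E
python3 push.py -7 -10 18.4
```

```text
cmd -10.0 18.4 25.8 act -14.8 0.2 18.9 fU -14.6 fV -0.7 fz 19.2 T [ 0.17  2.15 -0.06]
cmd -8.0 19.4 26.1 act -12.1 0.2 18.9 fU -10.8 fV -0.8 fz 11.7 T [ 0.15  1.51 -0.01]
cmd -6.0 20.1 26.3 act -10.6 0.2 19.0 fU -10.6 fV -0.6 fz 8.1 T [ 0.14  1.59 -0.03]
cmd -4.0 20.3 26.6 act -9.5 0.2 19.1 fU -12.8 fV -0.7 fz 10.4 T [ 0.12  1.86 -0.1 ]
cmd -2.0 20.8 26.8 act -7.7 0.2 19.1 fU -11.4 fV 0.4 fz 8.1 T [ 0.06  1.8  -0.08]
cmd -1.3 21.0 27.1 act -7.7 0.2 19.2 fU -13.4 fV -0.6 fz 9.6 T [ 0.13  2.03 -0.07]
cmd -0.6 21.4 27.3 act -7.0 0.2 19.2 fU -11.9 fV 0.3 fz 6.8 T [ 0.11  1.91 -0.07]
stop fx [38.7 41.1 50.2]
```

```bash
python3 push.py 2 -0.6 21.4
python3 - <<'E'
from h import *
# stop pad top edge shift along fixture x between rest and now: ray of pad's front top edge + template-free profile
def edge(f):
    im=np.load(f)["im"];return cv2.cvtColor(im,cv2.COLOR_RGB2GRAY)
for f in("pics/scene0.npz","pics/bed.npz","pics/push.npz"):
    g=edge(f);pr=optics.camera_params("scene")
    for v in(-16,16):
        pts=np.array([[*F(x,v+2.2),39] for x in np.arange(20,84,2.)]);c=pts@pr["R"].T+pr["t"];uv=(c@pr["mtx"].T);uv=(uv[:,:2]/uv[:,2:]).astype(np.float32)
        print(f,v,cv2.remap(g,uv[:,0][None],uv[:,1][None],cv2.INTER_LINEAR)[0].tolist())
E
```

```text
cmd -0.6 21.4 27.4 act -7.0 0.2 19.3 fU -11.4 fV -0.7 fz 7.6 T [ 0.1   1.89 -0.01]
cmd 1.4 21.5 27.6 act -5.3 0.2 19.3 fU -12.2 fV -0.4 fz 7.8 T [ 0.13  2.   -0.04]
cmd 3.4 21.6 27.9 act -3.9 0.2 19.3 fU -13.7 fV -0.5 fz 8.9 T [ 0.07  2.16 -0.06]
cmd 5.4 21.9 28.1 act -2.3 0.2 19.4 fU -13.9 fV -0.7 fz 7.8 T [ 0.13  2.28 -0.02]
cmd 7.4 22.0 28.4 act -0.9 0.2 19.4 fU -14.9 fV -0.7 fz 9.4 T [ 0.15  2.45 -0.08]
cmd 9.4 22.4 28.6 act 0.7 0.2 19.5 fU -15.9 fV -1.8 fz 8.6 T [ 0.16  2.56 -0.1 ]
cmd 10.7 22.6 28.9 act 1.5 0.2 19.6 fU -16.9 fV -0.3 fz 7.9 T [ 0.12  2.67 -0.03]
cmd 11.2 22.7 29.1 act 1.5 0.2 19.6 fU -16.7 fV -1.4 fz 9.6 T [ 0.13  2.86 -0.06]
cmd 11.7 23.1 29.4 act 2.1 0.2 19.6 fU -15.8 fV -0.8 fz 7.9 T [ 0.08  2.67 -0.08]
stop fx [21.1 50.3 57.7]
pics/scene0.npz -16 [114, 113, 108, 104, 121, 147, 178, 203, 210, 210, 202, 186, 160, 136, 139, 145, 158, 165, 157, 140, 141, 146, 142, 135, 124, 134, 140, 135, 127, 132, 152, 170]
pics/scene0.npz 16 [114, 112, 109, 111, 137, 159, 193, 214, 208, 208, 208, 197, 157, 133, 140, 146, 149, 150, 165, 167, 158, 156, 168, 167, 137, 117, 113, 133, 131, 127, 130, 161]
pics/bed.npz -16 [172, 153, 122, 89, 108, 145, 178, 204, 211, 209, 201, 187, 160, 136, 139, 145, 158, 165, 156, 139, 140, 146, 142, 135, 125, 134, 140, 135, 127, 132, 152, 170]
pics/bed.npz 16 [158, 145, 105, 77, 113, 150, 191, 217, 210, 208, 209, 198, 157, 132, 140, 145, 149, 150, 165, 167, 158, 156, 168, 167, 137, 116, 112, 132, 131, 127, 131, 162]
pics/push.npz -16 [163, 165, 167, 176, 198, 215, 226, 228, 227, 227, 227, 227, 227, 225, 214, 195, 195, 201, 205, 210, 215, 216, 170, 129, 136, 144, 153, 152, 145, 144, 159, 175]
pics/push.npz 16 [158, 159, 159, 159, 158, 158, 156, 155, 155, 155, 154, 155, 155, 155, 153, 150, 145, 142, 136, 135, 135, 136, 137, 137, 137, 134, 129, 127, 126, 136, 147, 180]
```

View pics/push2.png

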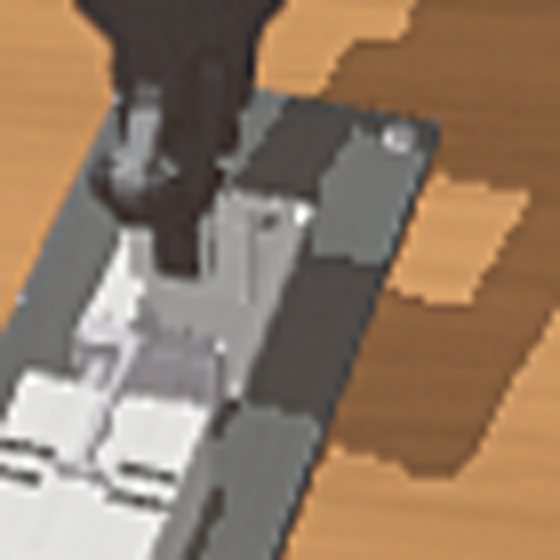

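The pointer's crossbar moved from about (100,425) to (83,466). That is past the first mark line (about 458 there) and short of the second (about 488), so it is between the marks. I'll measure it numerically before handing in.

```bash
cat > ptr.py <<'E'
from h import *
im,d=optics.grab_frame("scene");np.savez("pics/now.npz",im=im)
pr=optics.camera_params("scene");X=np.arange(80,140,1.)
def prof(f,vs):
    g=cv2.cvtColor(np.load(f)["im"],cv2.COLOR_RGB2GRAY);o=0
    for v in vs:
        c=np.array([[*F(x,v+2.3),50] for x in X])@pr["R"].T+pr["t"];uv=c@pr["mtx"].T;uv=(uv[:,:2]/uv[:,2:]).astype(np.float32)
        o=o+cv2.remap(g,uv[:,0][None],uv[:,1][None],cv2.INTER_CUBIC)[0].astype(float)/len(vs)
    return o
dips=lambda q:[(round(X[i]),round(q[i])) for i in range(1,59) if q[i]<q[i-1] and q[i]<=q[i+1] and q[i]<215]
for f in("pics/bed.npz","pics/now.npz"):
    print(f,"marks",dips(prof(f,(-20,-18,-16))),dips(prof(f,(16,18,20))),"ptr",dips(prof(f,(-4,-3,3,4))))
p("now")
E
python3 ptr.py
```

```text
pics/bed.npz marks [(81, 110), (88, 95), (124, 120), (136, 106)] [(86, 107), (124, 94), (136, 111)] ptr [(89, 114), (109, 153)]
pics/now.npz marks [(88, 95), (124, 120), (136, 106)] [(85, 128), (124, 94), (136, 111)] ptr [(88, 141), (109, 183), (130, 148)]
now 29.48 [584.2 -27.8  19.6] [-15.7   1.1   7.7] [ 0.147  2.734 -0.019] 12.7 62.1
```

The pointer reads 130, exactly midway between the marks at 124 and 136 (rest position was 109). I'll check it stays steady, then hand in.

Run:
```python
from h import *
ctrl.hold(1.0);p("held")
print(ctrl.finish_job())
```

```text
held 30.48 [584.2 -27.8  19.6] [-16.6   1.5   8.3] [ 0.129  2.683 -0.09 ] 13.1 62.1
the job is handed in; nothing more can be done
None
```

The job is handed in at 30.5 s: the knob is back at its zero stop, and the arm is still holding the rectangular holder flat and centred against the stop, with the pointer midway between its two marks.

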